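Pack a gift set: insert, bottle, jar, lid

ROBOT

A 6-joint arm with a two-finger parallel gripper is mounted at the origin on the work surface. World frame = base frame: x ahead of the robot, y to its left, z up, the work surface at z = 0. Lengths are in m, angles in degrees, forces in N, time in s.
With the tool pointing down it reaches from about 0.35 to 0.925 m from the base axis. Payload 6.4 kg.
Tool frame: the origin (TCP) lies at the very end of the fingers, on their centre line; the grasp point (between the pads) lies 19 mm behind it; z points along the fingers, y is the line along which they close (so a half turn about z gives the same grasp; the last joint's range is limited). The gripper opens to 94 mm and grips with 3 to 60 N. Pads are 16 mm wide; open, the fingers measure 119 mm over their backs; the gripper's body (75 mm by 177 mm) begins 78 mm behind the grasp point.
Start: joints at [54.024, 14.043, 89.255, -0, 76.702, -9.975], TCP at [0.285, 0.584, 0.205] pointing down, gripper open.
Joint ranges: [-179.41, 179.41], [-58.25, 129.5], [7.25, 145.43], [-54.29, 234.29], [11.92, 165.04], [-157.13, 157.13]. Speed limits (degrees/s): [147.25, 147.25, 180, 180, 180, 180].

INTERFACE

Orientations are given as [roll, pitch, yaw] about the fixed x, y, z axes, in that order (R = Rz(yaw) Ry(pitch) Rx(roll)).
In Python, from station import manip gives the robot as it stands. The module is installed in compiled form; this text tells all that it offers. Calls block until the motion is done:
- manip.move_pose(position, orientation): joint-space move of the TCP to a pose.
- manip.move_straight(position, rot=None, speed=0.15, force_limit=None): straight line of the TCP; rot=None keeps the orientation; speed is the mean speed in m/s. With force_limit (N) it stops when the force on the tool has changed by that much, and returns True; else False.
- manip.movej(angles): joint-space move.
- manip.command_gripper(opening, squeeze=None): opening from 0.0 (shut) to 1.0 (fully open); squeeze is the grip in N (None keeps the last); returns when the fingers have stopped.
- manip.sleep(seconds).
- manip.ik(position, orientation): joint angles nearest the present ones, or None.
- manip.observe(): the state.
- manip.snapshot(name): name is "scene" or "top"; returns (picture, depth): 480x640x3 uint8, blue, green, red; 480x640 float32, m along the optical axis (not along the pixel's ray), 0 where there is no reading.
- manip.camera_model(name): a dict with "intrinsics" (3x3 intrinsics, pixels), "k1" (the pictures are not rectified: a ray, as slopes to the right and down, at radius r is drawn at 1 + k1 r^2 times it, then the intrinsics apply), "origin" and "attitude" of the camera in the world. Camera axes: x right, y down, z forward; pixel columns grow to the right and rows downward; lengths in m; the calibration is good to about 2 mm. A picture is of the moment at which its call begins. camera_model takes no time and is no camera call.
A pose or a line that the arm cannot do raises manip.IKError and nothing moves.
- manip.job_done(): hands the job in; it is judged then, once.
The state is a dict: "time": time; "qpos": joint angles; "joint_velocities": joint speeds; "joint_efforts": joint torques, N m; "tcp_pos": TCP position; "tool_rot": TCP orientation; "force": force on the tool from outside, world axes, zero at the start; "ft_torque": the same for the moment, N m; "finger_gap": opening from 0.0 (shut) to 1.0 (fully open); "grip_force": force on a finger pad.
Only numpy, scipy, OpenCV 4.12 (cv2) and the standard library are available. Lean on these libraries where they do the work, as an engineer would, in place of code of your own. Each camera call takes 0.05 s, during which the arm holds its last target. There are 200 camera calls.

TASK

Pack the gift set: first seat the grey insert fully down in the open box bottom, then stand the square bottle in its square well and the small jar in its round well, each upright and fully down, and last of all put the tall lid over everything, right way up and fully home on the plinth. Leave the big jar, the can and the closed carton standing where they are.

Things in the scene. Friction and masses are not known exactly. Their poses are not given: they have to be found in the camera images.
- box_bottom: Fixed bottom of a board gift box: white tray, open above, on a brown plinth and a black pad (190 x 120 x 3 mm). Origin: centre of the pad's underside, on the bench; x along the box, y across, z up. Plinth 146 x 80 mm, top 9 mm above the origin. Tray outer 126 x 60, inner 122 x 56 mm, walls 2; floor at 11 mm, rim at 31 mm above the origin.
- insert: Loose flat grey block 116 x 50 x 20 mm (x, y, z), 70 g; origin: centre of underside, z up. Through wells: square 40 x 40 mm at x = -31 mm, round 40 mm diameter at x = +31 mm. The 22 mm web between can be pinched along x, a finger in each well. Fits the tray either way round, 3 mm play each side, top level with the rim. Things in the wells stand on the tray's floor.
- lid: Loose brown board lid, 136 x 70 x 80 mm outside (x, y, z), walls and top 2 mm, open below, small foil panel on top, 90 g. Origin: centre of the lower edge's plane, z up. Stands on the bench, opening down. Gripped across its 70 mm width, it fits over the tray either way round, 3 mm play each side, until its lower edge rests on the plinth.
- bottle: Loose square perfume bottle of amber glass, 35 x 35 mm body up to the shoulder 53 mm above its foot, then a round black cap 24 mm in diameter up to 73 mm; 140 g. Origin: centre of its foot; x and y square to the body's sides; z up. Stands upright. It goes into the insert's square well with 2.5 mm of play on each side.
- jar: Loose small white cream jar with a black screw cap, straight and round, 35 mm in diameter and 50 mm tall, 100 g. Origin: centre of its foot, z up. Stands upright. It goes into the insert's round well with 2.5 mm of play all round.
- big_jar: Bystander, not to be moved: big white jar with a black cap, 68 mm in diameter, 60 mm tall, standing. Origin: centre of its foot.
- can: Bystander, not to be moved: tin with a plain paper wrap, 68 mm in diameter, 102 mm tall, standing. Origin: centre of its foot.
- carton: Bystander, not to be moved: closed white product carton with a gold band, 55 x 55 x 85 mm, standing. Origin: centre of its underside.
There are look-alikes about, which are no part of the job. Of the things like the insert, leave any that is blue; of the rest the larger one is meant.

How it is judged (in metres and radians):
On the way, in this order (a step that is already met when the one before it is completed fails the run):
1. the insert lies flat and fully down in the box bottom, let go, with the bottle and the jar not yet in it (x of insert in the frame of box_bottom between -0.005 and 0.005 m and y of insert in the frame of box_bottom between -0.005 and 0.005 m and z of insert in the frame of box_bottom between 0.008 and 0.014 m and angle between insert's own z axis and vertical below 0.05 rad and linear speed of insert below 0.02 m/s and angular speed of insert below 0.2 rad/s and contact force between insert and the fingers below 0.1 N and horizontal distance between each of bottle, jar and insert above 0.075 m), for 0.2 s.
2. the bottle stands in the square well and the jar in the round well, both let go, the lid not yet over them (x of insert in the frame of box_bottom between -0.005 and 0.005 m and y of insert in the frame of box_bottom between -0.005 and 0.005 m and z of insert in the frame of box_bottom between 0.008 and 0.014 m and angle between insert's own z axis and vertical below 0.05 rad and x of bottle in the frame of insert between -0.036 and -0.026 m and y of bottle in the frame of insert between -0.005 and 0.005 m and z of bottle in the frame of insert between -0.003 and 0.003 m and angle between each of bottle, jar's own z axis and vertical below 0.1 rad and x of jar in the frame of insert between 0.026 and 0.036 m and y of jar in the frame of insert between -0.005 and 0.005 m and z of jar in the frame of insert between -0.003 and 0.003 m and linear speed of each of bottle, jar below 0.02 m/s and angular speed of each of bottle, jar below 0.2 rad/s and contact force between each of bottle, jar and the fingers below 0.1 N and horizontal distance between lid and box_bottom above 0.08 m), for 0.2 s.
At the end, for the whole second after the job is handed in: Insert level in the tray (centre 5 mm, on the floor within 3 mm); bottle upright in the square well, jar in the round one (5 mm of the well centres, 3 mm in height); lid right way up over them on the plinth (6 mm sideways, 3 mm in height); all let go and at rest (x of insert in the frame of box_bottom between -0.005 and 0.005 m and y of insert in the frame of box_bottom between -0.005 and 0.005 m and z of insert in the frame of box_bottom between 0.008 and 0.014 m and angle between each of insert, lid's own z axis and vertical below 0.05 rad and x of bottle in the frame of insert between -0.036 and -0.026 m and y of bottle in the frame of insert between -0.005 and 0.005 m and z of bottle in the frame of insert between -0.003 and 0.003 m and angle between each of bottle, jar's own z axis and vertical below 0.1 rad and x of jar in the frame of insert between 0.026 and 0.036 m and y of jar in the frame of insert between -0.005 and 0.005 m and z of jar in the frame of insert between -0.003 and 0.003 m and x of lid in the frame of box_bottom between -0.006 and 0.006 m and y of lid in the frame of box_bottom between -0.006 and 0.006 m and z of lid in the frame of box_bottom between 0.006 and 0.012 m and linear speed of each of insert, bottle, jar, lid below 0.02 m/s and angular speed of each of insert, bottle, jar, lid below 0.2 rad/s and contact force between each of insert, bottle, jar, lid and the fingers below 0.1 N); the robot touches nothing.
It fails at once if the big jar was moved more than 25 mm or knocked over (distance of big_jar from where it was at the start of the episode above 0.025 m or angle between big_jar's own z axis and vertical above 0.4 rad).
It fails at once if the can was moved more than 25 mm or knocked over (distance of can from where it was at the start of the episode above 0.025 m or angle between can's own z axis and vertical above 0.4 rad).
It fails at once if the closed carton was moved more than 25 mm or knocked over (distance of carton from where it was at the start of the episode above 0.025 m or angle between carton's own z axis and vertical above 0.4 rad).
It also fails if it takes over 128 s, if anything falls off the work surface, if the arm or the gripper's body presses on something with over 40 N, if the wrist force passes 120 N, or if a joint passes its speed limit or range.

## Working session

There is one attempt and no reset: what is moved stays moved. The work goes in short steps, each a Python script; the robot and the scene stay as the last script left them, time stands still between calls to the robot, and variables do not carry over. Pictures are saved under pics/ and viewed, at most 14 in all, crops included, and the job is handed in when it is done.

```bash
mkdir -p pics; python3 - <<'E'
from station import manip
import cv2,numpy as np
for n in("top","scene"):
    p,d=manip.snapshot(n); cv2.imwrite(f"pics/{n}0.png",p); np.save(f"{n}0.npy",d)
    m=manip.camera_model(n); print(n,m, (d==0).mean(), d.max())
print(manip.observe())
E
```

```text
top {'intrinsics': array([[488.43585193,   0.        , 315.06169795],
       [  0.        , 488.43585193, 250.1268832 ],
       [  0.        ,   0.        ,   1.        ]]), 'k1': -0.12834196838621045, 'origin': array([ 0.34317976, -0.01993734,  1.13924185]), 'attitude': array([-172.53394072,    0.48340226,  -91.08182607])} 0.004098307291666666 2.087913
scene {'intrinsics': array([[621.60527536,   0.        , 321.60434408],
       [  0.        , 621.60527536, 234.33994244],
       [  0.        ,   0.        ,   1.        ]]), 'k1': 0.06770768027247803, 'origin': array([ 1.04027962, -0.90656532,  0.88497722]), 'attitude': array([-128.85524827,   -0.27423355,   31.31329208])} 0.005530598958333333 3.999984
{'time': 0.1, 'qpos': array([ 5.40252305e+01,  1.40791699e+01,  8.93162196e+01, -1.13091224e-04,
        7.67021707e+01, -9.97516511e+00]), 'joint_velocities': array([-0.05506513, -0.15249037, -0.17094615, -0.03808576,  0.02110149,
       -0.02081142]), 'joint_efforts': array([ 1.21339890e-03, -4.16910589e+01, -3.15527666e+01,  6.86800783e-02,
        3.09104612e-02, -4.03342801e-05]), 'tcp_pos': array([0.28461534, 0.58378424, 0.20448215]), 'tool_rot': array([-1.79903895e+02, -1.67911587e-02,  1.54000408e+02]), 'force': array([-0.19335042,  0.22406077,  0.33972337]), 'ft_torque': array([ 0.00588344,  0.00319698, -0.01502343]), 'grip_force': 0.0, 'finger_gap': 1.0025636755727254}
```

View pics/top0.png

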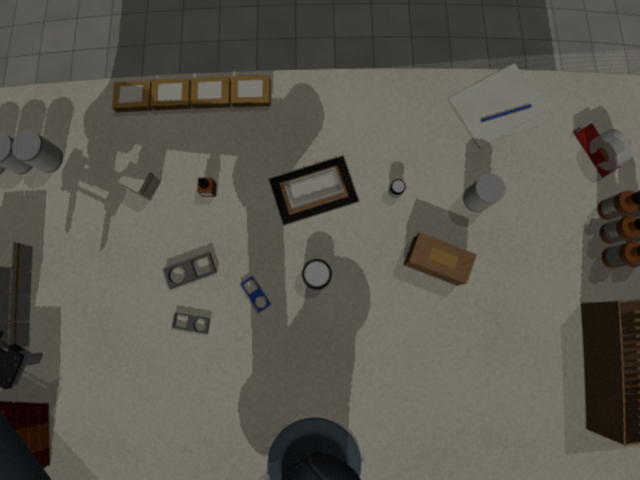

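View pics/scene0.png

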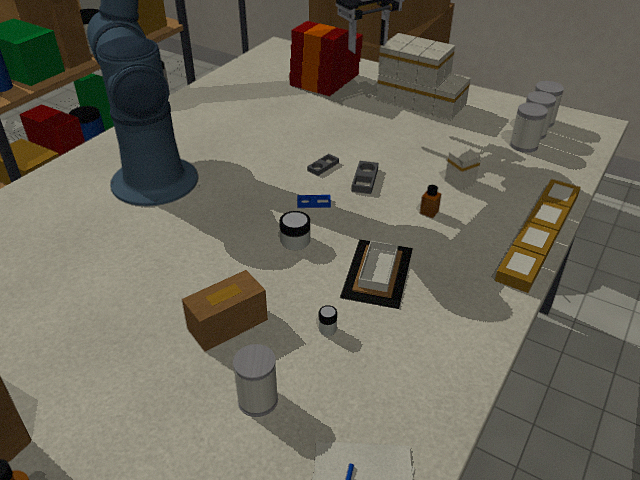

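Top view: insert (the larger grey) is at px (190,269), box (314,189), bottle (206,187), jar (398,187), lid (440,258), big jar (317,274), can (484,192) and carton (145,185). The smaller grey look-alike is at (191,321) and the blue one at (255,293). The scene view agrees.

```bash
cat > h.py <<'E'
import cv2,numpy as np
from scipy.spatial.transform import Rotation as R
from station import manip
def cam(n):
    m=manip.camera_model(n); return m["intrinsics"],np.array([m["k1"],0,0,0,0]),np.array(m["origin"]),R.from_euler("xyz",m["attitude"],degrees=True).as_matrix()
def rays(n,px):
    K,D,o,A=cam(n)
    u=cv2.undistortPointsIter(np.asarray(px,float).reshape(-1,1,2),K,D,None,None,(3,50,1e-10)).reshape(-1,2)
    return o,np.c_[u,np.ones(len(u))]@A.T
def plane(n,px,h):
    o,d=rays(n,px); return (o+d*((h-o[2])/d[:,2])[:,None])[:,:2]
def cloud(n,depth):
    v,u=np.mgrid[:480,:640]; o,d=rays(n,np.c_[u.ravel(),v.ravel()])
    P=o+d*depth.reshape(-1,1); P[depth.ravel()==0]=np.nan
    return P.reshape(480,640,3)
def project(n,P):
    K,D,o,A=cam(n); return cv2.projectPoints(np.asarray(P,float).reshape(-1,1,3),cv2.Rodrigues(A.T)[0],-A.T@o,K,D)[0].reshape(-1,2)
def comp(mask,px):
    """component of the mask containing/nearest px"""
    k,l,s,c=cv2.connectedComponentsWithStats(mask.astype(np.uint8),connectivity=4)
    v,u=np.nonzero(l); i=np.argmin((u-px[0])**2+(v-px[1])**2); return l==l[v[i],u[i]]
def rect(n,mask,h):
    c=max(cv2.findContours(mask.astype(np.uint8),cv2.RETR_EXTERNAL,cv2.CHAIN_APPROX_NONE)[0],key=len)
    r=cv2.minAreaRect((plane(n,c,h)*1000).astype(np.float32)); v,u=np.nonzero(mask)
    return r,plane(n,np.c_[u,v],h).mean(0)*1000
E
python3 - <<'E'
from h import *
for n,items in (("top",dict(insert=(190,269,.02),lid=(440,258,.08),jar=(398,187,.05),bottle=(206,184,.073),big=(317,274,.06),can=(488,188,.102),carton=(150,182,.085),small=(191,321,.02),pad=(285,215,.003),rim=(288,178,.031))),
 ("scene",dict(insert=(366,168,.02),lid=(225,290,.08),jar=(328,312,.05),bottle=(432,190,.073),big=(295,220,.06),can=(256,362,.102),carton=(463,158,.085)))):
    p=cv2.imread(f"pics/{n}0.png"); d=np.load(f"{n}0.npy"); C=cloud(n,d); Z=C[...,2]
    if n=="top": print("bench z",np.nanmedian(Z[290:400,400:550]),np.nanstd(Z[290:400,400:550]))
    for k,(u,v,h) in items.items():
        m=comp(abs(Z-h)<(.004 if h<.035 else .007) if k!='pad' else p.max(2)<35,(u,v)) 
        r,c=rect(n,m,h); print(n,k,m.sum(),np.round(r[0],1),np.round(r[1],1),round(r[2],1),c.round(1),"z %.4f"%np.nanmedian(Z[m]), p[m].mean(0).round())
p=cv2.imread("pics/top0.png"); a=cv2.resize(p[140:300,150:350],None,fx=4,fy=4,interpolation=cv2.INTER_CUBIC)
cv2.imwrite("pics/crop1.png",cv2.resize(cv2.convertScaleAbs(a,alpha=1.8),(750,600)))
E
```

```text
bench z -0.0016407260140757218 0.002123457457429383
top insert 397 [446.5 292.3] [50.8 94.8] 17.4 [443.5 297.1] z 0.0189 [53. 54. 56.]
top lid 1910 [ 460.1 -293.7] [136.8  71.2] 68.1 [ 460. -293.] z 0.0787 [41. 64. 85.]
top jar 182 [ 630.4 -206.3] [32.6 35.4] 43.8 [ 630.7 -206.6] z 0.0491 [78. 80. 81.]
top bottle 94 [644.2 237.7] [23.8 23.1] 1.0 [644.8 238.3] z 0.0719 [14. 17. 21.]
top big 721 [431.5 -16.8] [65.9 65.9] 44.0 [431.7 -16.3] z 0.0586 [79. 81. 82.]
top can 705 [ 610.7 -404. ] [64.1 69.1] 85.8 [ 610.9 -404.1] z 0.1009 [88. 90. 92.]
top carton 572 [658.2 394.9] [60.2 55.8] 61.1 [657.9 395.3] z 0.0841 [84. 93. 96.]
top small 1 [331.4 270.2] [0. 0.] 0.0 [331.4 270.2] z 0.0172 [50. 50. 52.]
top pad 1563 [638.6 -11. ] [116.4 185.6] 16.6 [637.4 -10. ] z 0.0019 [ 9. 11. 12.]
top rim 14 [652.1  38.8] [ 2.9 22.1] 13.2 [652.1  39.4] z 0.0297 [76. 83. 87.]
scene insert 216 [452.1 278.5] [ 50. 119.] 18.7 [455.6 273.1] z 0.0185 [62. 62. 62.]
scene lid 2162 [ 464.6 -297.4] [137.6  76.5] 67.4 [ 464. -299.] z 0.0790 [ 37.  75. 103.]
scene jar 228 [ 634.  -210.1] [31.6 38.2] 30.3 [ 634.5 -210.6] z 0.0487 [78. 79. 79.]
scene bottle 61 [646.5 233.4] [27.5 23.6] 76.1 [646.7 233.5] z 0.0708 [12. 12. 12.]
scene big 508 [436. -21.] [65.4 71.2] 31.7 [436.8 -20.6] z 0.0586 [80. 81. 81.]
scene can 1191 [ 613.9 -406.4] [67.5 70.7] 31.4 [ 614.1 -406.4] z 0.1015 [104. 105. 107.]
scene carton 335 [663.1 390.3] [63.7 64.6] 61.5 [662.2 391.6] z 0.0843 [100. 113. 116.]
```

View pics/crop1.png

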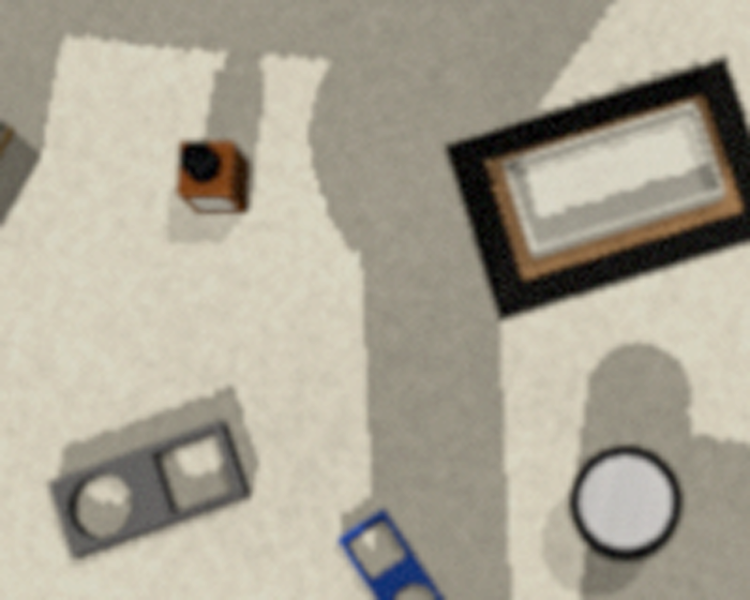

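Crop: round well at left (px ~100,505), square at right (~200,470), so insert x points to world +y. The two cameras differ by about (4,-4) mm, so I'll calibrate them against the gripper. First I'll refine the measurements by colour.

```bash
cat >> h.py <<'E'
def ll(r):
    """centre, long side, short side, long-axis angle (-90..90) of a minAreaRect"""
    (c,(w,h),a)=r; a=a if w>=h else a+90
    return np.round([c[0],c[1],max(w,h),min(w,h),(a+90)%180-90],1)
def masks(n,p,Z):
    hsv=cv2.cvtColor(p,cv2.COLOR_BGR2HSV); H,S,V=[x.astype(int) for x in cv2.split(hsv)]
    return dict(grey=(S<40)&(V<78)&(Z>.008)&(Z<.03),dark=(V<35),amber=(S>130)&(H<15),hsv=hsv)
E
python3 - <<'E'
from h import *
for n,ins,pad,bot in (("top",(175,280),(285,215),(206,190)),("scene",(366,178),(380,298),(430,205))):
    p=cv2.imread(f"pics/{n}0.png"); Z=cloud(n,np.load(f"{n}0.npy"))[...,2]; M=masks(n,p,Z)
    for k,px,h,key in (("insert",ins,.02,"grey"),("pad",pad,.003,"dark"),("bottle",bot,.053,"amber")):
        m=comp(M[key],px); r,c=rect(n,m,h); print(n,k,m.sum(),ll(r))
    m=comp(M["dark"],pad)
    cs=cv2.findContours((~m).astype(np.uint8),cv2.RETR_CCOMP,cv2.CHAIN_APPROX_NONE)
    hole=sorted(cs[0],key=cv2.contourArea)[-4:]
    for q in hole: print("  hole",cv2.contourArea(q),ll(cv2.minAreaRect((plane(n,q,.009)*1000).astype(np.float32))))
for pos in ([.45,.285,.2],[.64,-.01,.2],[.645,.236,.2],[.63,-.208,.2],[.46,-.295,.2]):
    print(pos,[(y,None if (q:=manip.ik(pos,[180,0,y])) is None else q.round(0)[[0,5]]) for y in (-163,-73,17,107,-22,158)])
E
```

```text
top insert 599 [449.7 280.6 116.2  52.3 -72.2]
top pad 1563 [638.6 -11.  185.6 116.4 -73.4]
top bottle 167 [639.8 234.2  40.3  39.7  83.8]
  hole 2008.5 [637.2 -12.1 148.1  83.2 -73.5]
  hole 3778.5 [637.1 -11.1 189.1 120.5 -73.4]
  hole 306081.0 [ 566.9  -21.4 1817.6 1283.9   88.7]
scene insert 390 [455.5 271.8 132.8  50.5 -71.3]
scene pad 1468 [640.1 -13.7 191.6 118.5 -73.3]
scene bottle 7 [663.6 196.2  11.6   4.5 -66.4]
  hole 1640.0 [642.8 -19.4 196.4 121.6 -73.3]
  hole 306081.0 [ 236.5  442.2 2571.8 2134.6   31.8]
[0.45, 0.285, 0.2] [(-163, array([ 20., -87.])), (-73, None), (17, array([20., 93.])), (107, array([20.,  3.])), (-22, array([ 20., 132.])), (158, array([ 20., -48.]))]
[0.64, -0.01, 0.2] [(-163, array([ -11., -118.])), (-73, array([-11., 152.])), (17, array([-11.,  62.])), (107, array([-11., -28.])), (-22, array([-11., 101.])), (158, array([-11., -79.]))]
[0.645, 0.236, 0.2] [(-163, array([ 11., -96.])), (-73, None), (17, array([11., 84.])), (107, array([11., -6.])), (-22, array([ 11., 123.])), (158, array([ 11., -57.]))]
[0.63, -0.208, 0.2] [(-163, array([ -28., -135.])), (-73, array([-28., 135.])), (17, array([-28.,  45.])), (107, array([-28., -45.])), (-22, array([-28.,  84.])), (158, array([-28., -96.]))]
[0.46, -0.295, 0.2] [(-163, array([ -45., -152.])), (-73, array([-45., 118.])), (17, array([-45.,  28.])), (107, array([-45., -62.])), (-22, array([-45.,  67.])), (158, array([ -45., -113.]))]
```

```bash
cat >> h.py <<'E'
def st(tag=""):
    s=manip.observe(); print(tag,"t %.1f"%s["time"],"tcp",(s["tcp_pos"]*1000).round(1),"rot",s["tool_rot"].round(1),"gap %.1fmm"%(s["finger_gap"]*94),"grip %.1f"%s["grip_force"],"F",s["force"].round(1)); return s
def snap(tag):
    o={}
    for n in("top","scene"):
        p,d=manip.snapshot(n); cv2.imwrite(f"pics/{n}{tag}.png",p); np.save(f"{n}{tag}.npy",d); o[n]=(p,cloud(n,d)[...,2])
    return o
E
python3 - <<'E'
from h import *
x,y=.4517,.2786
manip.move_pose([x,y,.12],[180,0,108])
manip.move_straight([x,y,.005],speed=.15,force_limit=15); st("down")
manip.command_gripper(.3,5); s1=st("squeezed")
manip.command_gripper(.8); manip.move_straight([x,y,.06])
manip.command_gripper(.4); manip.move_pose([x,y,.06],[180,0,18])
print(manip.move_straight([x,y,.005],speed=.1,force_limit=8)); st("down2")
manip.command_gripper(0,15); st("pinched")
manip.move_straight([x,y,.1]); st("lifted")
snap("1")
E
```

```text
down t 2.4 tcp [452.5 279.1   5.9] rot [179.9  -0.  108. ] gap 94.4mm grip 0.0 F [ 0.4  0.3 -0.1]
squeezed t 3.1 tcp [451.7 278.6   5. ] rot [-180.    0.  108.] gap 49.8mm grip 5.0 F [-0.3  0.2  0.8]
False
down2 t 7.1 tcp [452.  278.7   5.2] rot [180.  -0.  18.] gap 37.9mm grip 0.0 F [ 0.1  0.4 -0.4]
pinched t 7.4 tcp [452.3 278.8   5.7] rot [-1.8e+02 -1.0e-01  1.8e+01] gap 22.8mm grip 13.7 F [-0.3 -0.1  2.9]
lifted t 8.2 tcp [450.9 278.3  99. ] rot [1.8e+02 1.0e-01 1.8e+01] gap 22.5mm grip 13.9 F [-0.6  0.8 -0.3]
```

```bash
python3 - <<'E'
import cv2,numpy as np
a=cv2.imread("pics/top1.png")[200:320,120:280];b=cv2.imread("pics/scene1.png")[80:230,280:480]
cv2.imwrite("pics/c1.png",cv2.convertScaleAbs(np.hstack([cv2.resize(a,(400,300)),cv2.resize(b,(400,300))]),alpha=1.6))
E
```

```text
(no output)
```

View pics/c1.png

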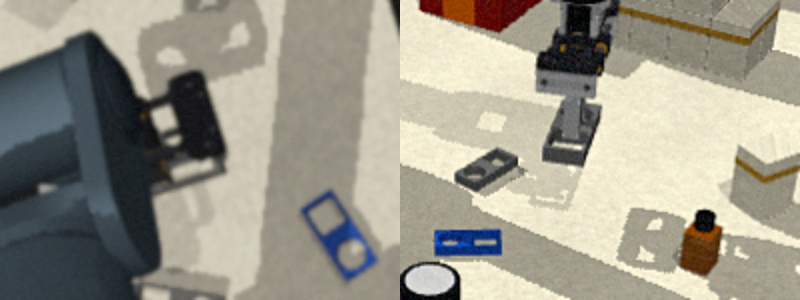

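Insert is held level by its web (gap 22.5 mm). I'll set it down nearer the box at a known pose and calibrate the cameras from that.

```bash
python3 - <<'E'
from h import *
x,y=.56,.12
manip.move_pose([x,y,.1],[180,0,17])
print(manip.move_straight([x,y,.0045],speed=.1,force_limit=8)); st("down")
manip.command_gripper(.4); st("open"); manip.move_straight([x,y,.12],speed=.3)
manip.movej([54.024, 14.043, 89.255, 0, 76.702, -9.975])
O=snap("2")
for n in O:
    p,Z=O[n]; M=masks(n,p,Z); u=project(n,[[x,y,.02]])[0]
    for e in (.012,.016): 
        m=comp(M["grey"]&(Z>e),u); r,c=rect(n,m,.02); print(n,u.round(),e,m.sum(),ll(r))
    m=comp(M["dark"],project(n,[[.672,.0715,.003]])[0]); print("  pad",m.sum(),ll(rect(n,m,.003)[0]))
    for q in sorted(cv2.findContours((~m).astype(np.uint8),cv2.RETR_CCOMP,cv2.CHAIN_APPROX_NONE)[0],key=cv2.contourArea)[-3:-1]: print("  hole",ll(cv2.minAreaRect((plane(n,q,.009)*1000).astype(np.float32))))
st()
a=[cv2.resize(O[n][0][int(v)-60:int(v)+60,int(u)-80:int(u)+80],(400,300),interpolation=cv2.INTER_CUBIC) for n in O for u,v in project(n,[[.6,.05,.02]])]
cv2.imwrite("pics/c2.png",cv2.convertScaleAbs(np.hstack(a),alpha=1.6))
E
```

```text
True
down t 10.0 tcp [558.5 120.3   6.3] rot [-179.9    0.2   17. ] gap 22.7mm grip 16.7 F [-0.1  0.4  1.7]
open t 10.5 tcp [557.3 120.2   5.6] rot [-179.9    0.3   17. ] gap 37.6mm grip 0.0 F [ 0.3 -0.6 -0.3]
top [257. 222.] 0.012 592 [557.1 117.3 116.8  52.6 -74.2]
top [257. 222.] 0.016 543 [557.5 117.6 116.5  51.4 -74.1]
  pad 1532 [638.5 -11.  186.3 116.2 -73.4]
  hole [637.4 -11.7 148.6  83.4 -73.4]
  hole [637.  -11.1 189.8 120.3 -73.4]
scene [374. 220.] 0.012 477 [562.  111.  127.2  51.9 -74.5]
scene [374. 220.] 0.016 381 [560.3 114.4 119.9  51.1 -74. ]
  pad 1451 [640.  -12.6 193.7 118.6 -73.5]
  hole [ 639.1 -110.7    0.     0.     0. ]
  hole [642.5 -18.3 198.6 121.6 -73.4]
 t 13.1 tcp [285.7 583.7 205.2] rot [-180.    -0.   153.9] gap 37.7mm grip 0.0 F [ 0.6 -0.3  1.5]
```

View pics/c2.png

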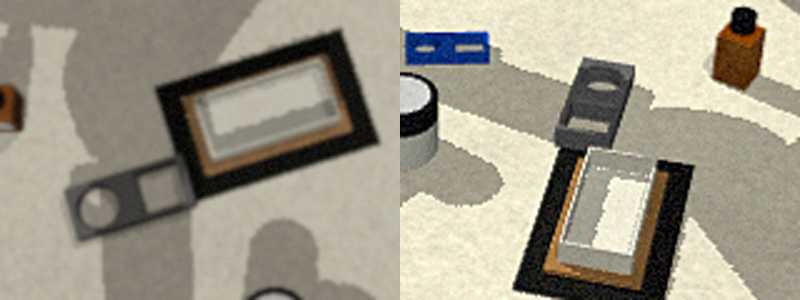

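Insert lies at the box's near corner, one edge slightly on the pad, and the tray is clear and empty. I'll overlay predicted outlines to check the offsets.

```bash
cat >> h.py <<'E'
def box(cx,cy,yaw,L,W,z):
    c,s=np.cos(np.radians(yaw)),np.sin(np.radians(yaw)); q=np.array([[L,W],[-L,W],[-L,-W],[L,-W]])/2
    return np.c_[q@np.array([[c,s],[-s,c]])+[cx,cy],np.full(4,z)]
def overlay(tag,polys,ctr,hw,hh,f,out):
    tiles=[]
    for n in("top","scene"):
        u,v=project(n,[ctr])[0].astype(int); x0,y0=u-hw,v-hh
        im=cv2.convertScaleAbs(cv2.resize(cv2.imread(f"pics/{n}{tag}.png")[y0:y0+2*hh,x0:x0+2*hw],None,fx=f,fy=f,interpolation=cv2.INTER_CUBIC),alpha=1.6)
        for P,col in polys:
            q=(project(n,P)-[x0,y0]+.5)*f-.5; cv2.polylines(im,[np.round(q*16).astype(np.int32)],True,col,1,cv2.LINE_AA,4)
        tiles.append(im)
    cv2.imwrite(out,np.hstack(tiles))
E
python3 - <<'E'
from h import *
b=(.6385,-.0106,-73.4)
overlay("2",[(box(.559,.120,-73.4,.116,.05,.0205),(0,255,0)),(box(*b,.19,.12,.003),(0,0,255)),(box(*b,.126,.06,.031),(255,0,255))],[.6,.05,.02],50,45,8 and 4,"pics/o2.png")
im=cv2.imread("pics/o2.png"); cv2.imwrite("pics/o2.png",im)
E
```

```text
(no output)
```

View pics/o2.png

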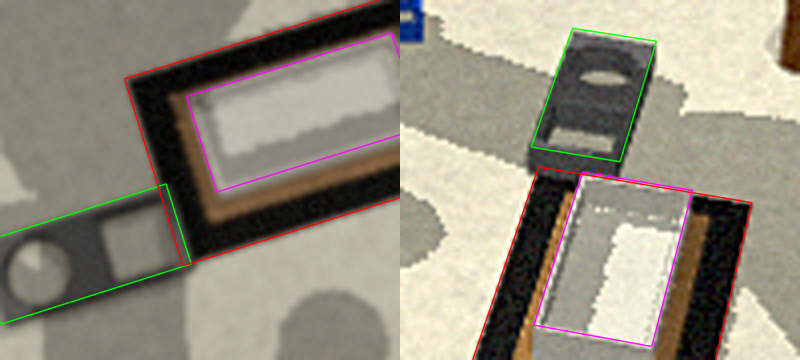

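```bash
python3 - <<'E'
from h import *
x,y=.5592,.12
manip.command_gripper(1.); manip.move_pose([x,y,.06],[180,0,106.8])
manip.move_straight([x,y,.008],force_limit=8); manip.command_gripper(.3,5); st("squeezed")
manip.command_gripper(.85); manip.move_straight([x,y,.06])
manip.command_gripper(.4); manip.move_pose([x,y,.06],[180,0,16.8])
manip.move_straight([x,y,.006],speed=.1,force_limit=8); st("down2")
manip.command_gripper(0,15); manip.sleep(.2); st("pinched")
manip.move_straight([x,y,.08])
bx,by=.6385,-.0106
manip.move_straight([bx,by,.08],[180,0,16.6]); manip.sleep(.3); st("over")
print(manip.move_straight([bx,by,.0155],speed=.06,force_limit=6)); manip.sleep(.2); st("in")
E
```

```text
squeezed t 17.3 tcp [559.2 120.    8.1] rot [-180.    -0.   106.8] gap 50.0mm grip 5.0 F [-0.6  0.2  0.3]
down2 t 21.4 tcp [559.5 120.    6.2] rot [180.   -0.   16.8] gap 37.5mm grip 0.0 F [-0.3  0.3  0.5]
pinched t 21.9 tcp [559.9 120.    6.7] rot [ 1.80e+02 -1.00e-01  1.68e+01] gap 22.8mm grip 13.6 F [ 0.2 -0.3  6.1]
over t 24.1 tcp [638.4 -10.1  80.1] rot [-180.    -0.    16.6] gap 23.4mm grip 13.5 F [-0.4 -0.6 -1.1]
True
in t 25.3 tcp [637.9 -10.8  16. ] rot [-1.80e+02  1.00e-01  1.66e+01] gap 22.6mm grip 16.1 F [ 0.  -0.5  6.5]
```

Inserted at full depth (tcp z 16 mm). I'll release, check, and pick the bottle.

```bash
python3 - <<'E'
from h import *
manip.command_gripper(.4); manip.sleep(.1); s=st("open")
manip.move_straight([.6385,-.0106,.12],speed=.25); manip.command_gripper(1.)
x,y=.6445,.2372
manip.move_pose([x,y,.16],[180,0,84]); O=snap("3")
for n in O:
    p,Z=O[n]; m=comp(masks(n,p,Z-.011)["grey"],project(n,[[.6385,-.0106,.031]])[0]); print(n,m.sum(),ll(rect(n,m,.031)[0]))
overlay("3",[(box(.6382,-.0107,-73.4,.116,.05,.031),(0,255,0)),(box(.6445,.2372,-6,.035,.035,.053),(0,255,0))],[.64,.1,.03],50,70,4,"pics/o3.png")
E
```

```text
open t 25.8 tcp [636.4 -10.5  14.5] rot [-179.9    0.3   16.6] gap 37.4mm grip 0.0 F [0.4 0.3 1.1]
top 581 [638.6 -12.7 115.3  53.3 -73.3]
scene 601 [638.7 -13.4 119.4  52.  -74.1]
```

View pics/o3.png

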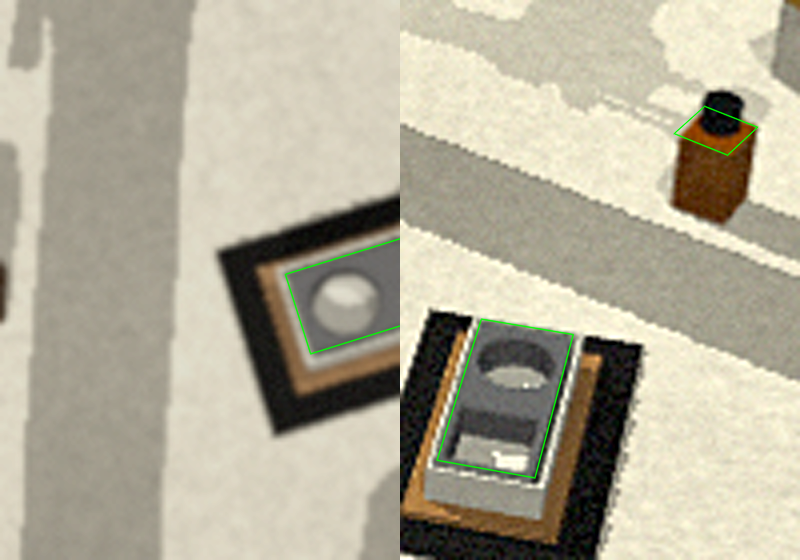

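Insert is seated inside the white rim (green outline matches in both views), and the bottle outline matches at yaw −6°. Next is the bottle.

```bash
cat >> h.py <<'E'
C=np.array([.6382,-.0107]); E=np.array([np.cos(np.radians(106.6)),np.sin(np.radians(106.6))])
def put(xy,foot_tcp,yaw):
    manip.move_pose([*xy,.14],[180,0,yaw]); manip.sleep(.3); st("over")
    r=manip.move_straight([*xy,.011+foot_tcp],speed=.06,force_limit=5); manip.sleep(.2); print(r,(xy*1000).round(1)); return st("in")
E
python3 - <<'E'
from h import *
x,y=.6445,.2372
print(manip.move_straight([x,y,.023],speed=.15,force_limit=8)); st("down")
manip.command_gripper(.2,20); manip.sleep(.1); st("grip")
manip.move_straight([x,y,.14],speed=.2); st("lift")
put(C-.031*E,.023,106.6)
E
```

```text
False
down t 29.5 tcp [645.6 237.4  24.4] rot [179.9  -0.   84. ] gap 94.1mm grip 0.0 F [ 0.2 -0.1  0.7]
grip t 30.6 tcp [644.4 237.2  22.9] rot [-180.    0.   84.] gap 35.9mm grip 19.4 F [-0.   0.1 -0.7]
lift t 31.3 tcp [643.5 237.  138.4] rot [-179.9    0.    84. ] gap 35.7mm grip 19.4 F [-0.6  0.1 -1.2]
over t 32.7 tcp [647.1 -39.5 140. ] rot [-180.    -0.   106.7] gap 35.5mm grip 19.4 F [-0.1 -0.2 -2.5]
True [647.1 -40.4]
in t 34.2 tcp [646.2 -40.3  52.4] rot [-179.9   -0.   106.6] gap 34.9mm grip 20.0 F [ 1.5  0.2 -0.4]
```

```bash
python3 - <<'E'
from h import *
c=.6471,-.0404
manip.move_straight([*c,.07]); manip.sleep(.3); st("up"); snap("4")
b=(*c,16.6,.035,.035)
overlay("4",[(box(*C,-73.4,.116,.05,.031),(0,255,0)),(box(*(C-.031*E),-73.4,.04,.04,.031),(0,255,0)),(box(*b,.047),(0,0,255)),(box(*b,.1),(0,0,255))],[.64,-.02,.05],50,60,4,"pics/o4.png")
E
```

```text
up t 34.7 tcp [646.5 -40.2  69.2] rot [-1.797e+02 -1.000e-01  1.066e+02] gap 34.7mm grip 20.0 F [-1.2  1.8 -0.9]
```

View pics/o4.png

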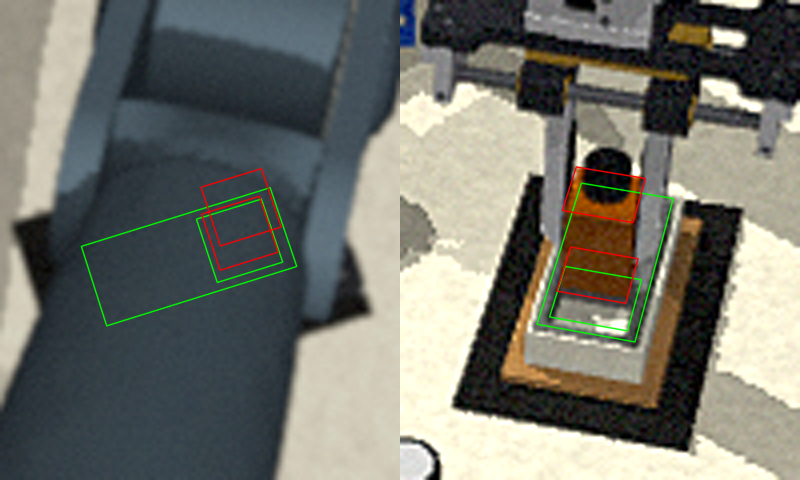

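```bash
python3 - <<'E'
from h import *
ts=[]
for n,t,ctr in(("top","3",[.6382,-.0107,.031]),("scene","4",[.6471,-.0404,.04])):
    u,v=project(n,[ctr])[0].astype(int); h,w=26,33; f=12
    im=cv2.convertScaleAbs(cv2.resize(cv2.imread(f"pics/{n}{t}.png")[v-h:v+h,u-w:u+w],None,fx=f,fy=f,interpolation=cv2.INTER_CUBIC),alpha=1.8)[:600,:]
    q=lambda P:[np.round(((project(n,P)-[u-w,v-h]+.5)*f-.5)*16).astype(np.int32)]
    cv2.polylines(im,q(box(*(C-.031*E),-73.4,.04,.04,.031)),True,(0,255,0),1,16,4)
    cv2.polylines(im,q(box(*C,-73.4,.122,.056,.031)),True,(255,0,255),1,16,4)
    if n=="top":
        a=np.linspace(0,6.283,40); cv2.polylines(im,q(np.c_[C+.031*E+.02*np.c_[np.cos(a),np.sin(a)],a*0+.031]),True,(0,255,0),1,16,4)
    else: cv2.polylines(im,q(box(.6471,-.0404,16.6,.035,.035,.0465)),True,(0,0,255),1,16,4)
    ts.append(cv2.resize(im,(400*2,600)) if 0 else im)
    cv2.imwrite(f"pics/z_{n}.png",im); print(im.shape)
E
```

```text
(600, 792, 3)
(600, 792, 3)
```

View pics/z_top.png

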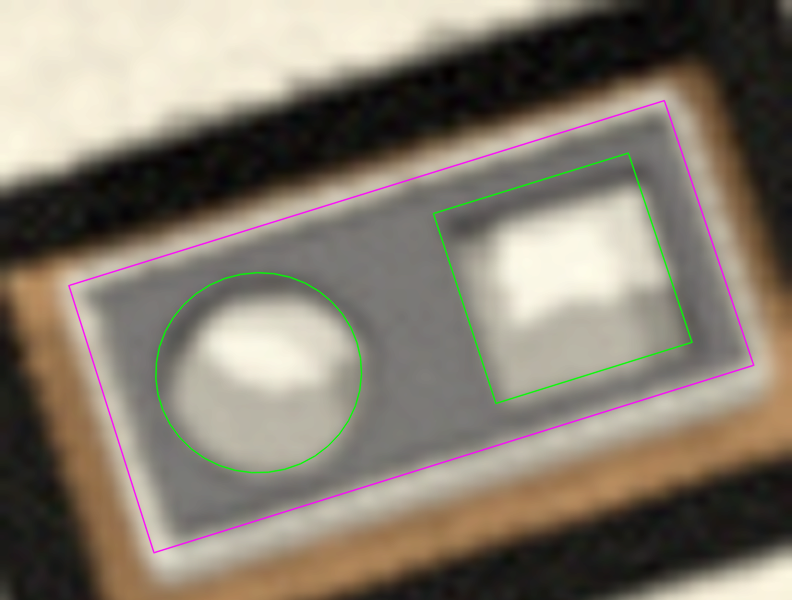

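View pics/z_scene.png

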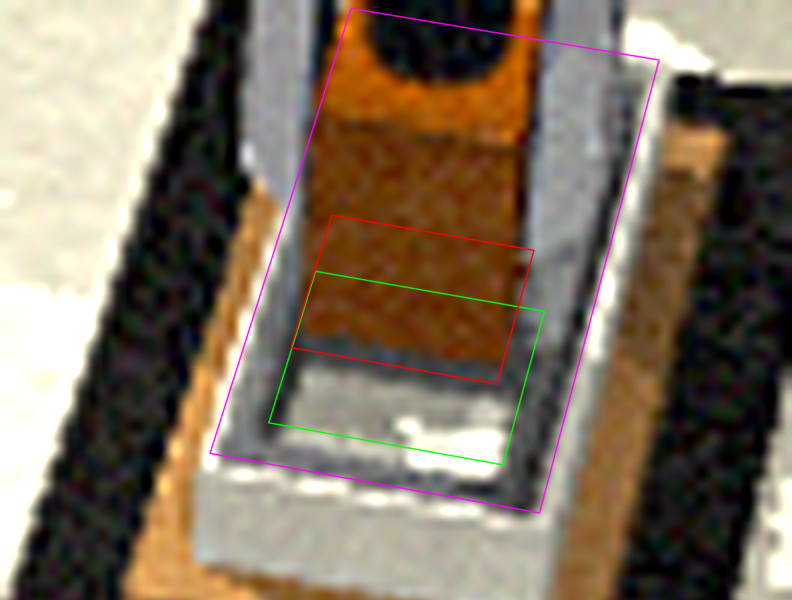

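In the top view the insert sits about 8 px of 12 per pixel (~1.3 mm) towards −y of the prediction. In the scene view the bottle's foot edge (rows 335–362) is higher than predicted (348–383), so the bottle sits about 1–2 mm towards +y in the grip. I'll shift 2.5 mm along −E and retry.

```bash
python3 - <<'E'
from h import *
xy=C-.0335*E
manip.move_straight([*xy,.07],speed=.05); manip.sleep(.4); st("shift")
print(manip.move_straight([*xy,.034],speed=.04,force_limit=5)); manip.sleep(.2); st("in")
E
```

```text
shift t 35.5 tcp [647.8 -42.8  70. ] rot [-1.798e+02 -1.000e-01  1.066e+02] gap 35.0mm grip 20.0 F [-0.1 -1.1 -1.4]
True
in t 36.2 tcp [647.6 -43.   51.3] rot [-1.798e+02 -1.000e-01  1.066e+02] gap 34.9mm grip 20.0 F [ 1.5 -0.4  1.2]
```

```bash
cat >> h.py <<'E'
N=np.array([E[1],-E[0]])
def search(base,ztop,zend,offs,yaw=None,lim=5):
    for a,b in offs:
        xy=base+a/1000*E+b/1000*N
        manip.move_straight([*xy,ztop],speed=.06); manip.sleep(.15)
        f0=manip.observe()["force"]; r=manip.move_straight([*xy,zend],speed=.05,force_limit=lim)
        s=manip.observe(); d=s["force"]-f0; print((a,b),r,"z %.1f"%(s["tcp_pos"][2]*1e3),"dF E %.1f N %.1f z %.1f"%(d[:2]@E,d[:2]@N,d[2]),"T",s["ft_torque"].round(2))
        if s["tcp_pos"][2]<zend+.006: return xy
E
python3 - <<'E'
from h import *
print(search(C-.031*E,.056,.034,[(-1.5,2),(-3,2),(0,2),(-1.5,-1.5)]))
E
```

```text
(-1.5, 2) True z 52.8 dF E 0.8 N -0.5 z 5.9 T [-0.08  0.3  -0.02]
(-3, 2) True z 52.7 dF E 0.6 N -0.8 z 6.6 T [ 0.    0.26 -0.06]
(0, 2) True z 52.7 dF E 0.6 N -0.8 z 5.6 T [-0.02  0.21  0.06]
(-1.5, -1.5) True z 49.8 dF E -0.1 N 0.6 z 1.3 T [-0.17 -0.18 -0.02]
None
```

```bash
python3 - <<'E'
from h import *
print(search(C-.031*E,.056,.034,[(-1.5,-1.5),(-3,-1.5),(0,-1.5),(-1.5,-3)],lim=9)); snap("5"); st()
E
python3 - <<'E'
from h import *
n="scene";u,v=project(n,[[.6471,-.0404,.05]])[0].astype(int); f=9
im=cv2.convertScaleAbs(cv2.resize(cv2.imread("pics/scene5.png")[v-36:v+30,u-40:u+40],None,fx=f,fy=f,interpolation=cv2.INTER_CUBIC),alpha=1.8)
cv2.imwrite("pics/z5.png",im)
E
```

```text
(-1.5, -1.5) True z 47.7 dF E -0.7 N 0.5 z 1.1 T [-0.17 -0.09  0.01]
(-3, -1.5) True z 45.0 dF E -1.1 N 0.2 z 0.9 T [-0.19 -0.09  0.04]
(0, -1.5) True z 43.3 dF E -0.0 N 0.3 z 1.2 T [-0.24 -0.05 -0.  ]
(-1.5, -3) True z 40.7 dF E -1.3 N 0.9 z 2.1 T [-0.24 -0.12 -0.01]
None
 t 42.1 tcp [645.1 -43.2  40.7] rot [-179.8    0.2  106.7] gap 35.1mm grip 20.0 F [ 0.9 -1.  -0.9]
```

View pics/z5.png

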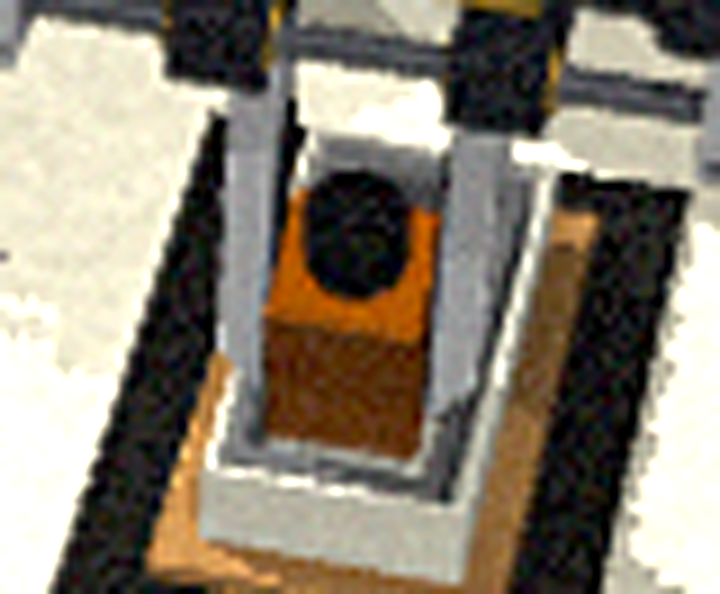

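The bottle's front face now shows ~13 px against 18 before, so the foot is about 14 mm into the well and dragging on a wall. I'll release it to drop the last few mm and then check.

```bash
python3 - <<'E'
from h import *
s=st(); x,y=.6457,-.0431
manip.command_gripper(.48); manip.sleep(.4); st("open")
manip.move_straight([x,y,.12]); manip.command_gripper(1.)
jx,jy=.6307,-.2065
manip.move_pose([jx+.0,jy,.14],[180,0,106.6]); manip.sleep(.1); O=snap("6"); st()
for n in O:
    p,Z=O[n]; d=(p.max(2)<45)&(abs(Z-.084)<.03)
    u=project(n,[[.647,-.0404,.084]])[0]; m=comp(d&(np.hypot(*(np.indices(d.shape)[::-1]-u[:,None,None]))<14),u); print(n,"cap",m.sum(),ll(rect(n,m,.084)[0]),"z %.4f"%np.nanmedian(Z[m]))
    m=comp(abs(Z-.05)<.007,project(n,[[.6307,-.2065,.05]])[0]); print(n,"jar",m.sum(),ll(rect(n,m,.05)[0]))
overlay("6",[(box(*C,-73.4,.116,.05,.031),(0,255,0)),(box(*(C-.031*E),16.6,.035,.035,.064),(0,0,255))],[.645,-.03,.05],50,60,4,"pics/o6.png")
E
```

```text
t 42.1 tcp [645.1 -43.2  40.7] rot [-179.8    0.2  106.7] gap 35.1mm grip 20.0 F [ 0.9 -1.  -0.9]
open t 42.9 tcp [644.8 -43.   41.1] rot [-1.798e+02  1.000e-01  1.067e+02] gap 45.3mm grip 0.0 F [ 0.4 -0.5  0.3]
 t 45.4 tcp [ 630.8 -204.5  139.5] rot [-180.    -0.   106.7] gap 93.6mm grip 0.0 F [-0.2 -0.4 -0.2]
top cap 43 [648.7 -66.   22.7  11.4  16.3] z 0.0734
top jar 142 [646.6 -50.2  52.6  38.1 -72.2]
scene cap 10 [660.5 -77.5  10.9   3.6   4.2] z 0.0797
scene jar 225 [ 634.1 -210.    38.2   31.6  -58.5]
```

View pics/o6.png

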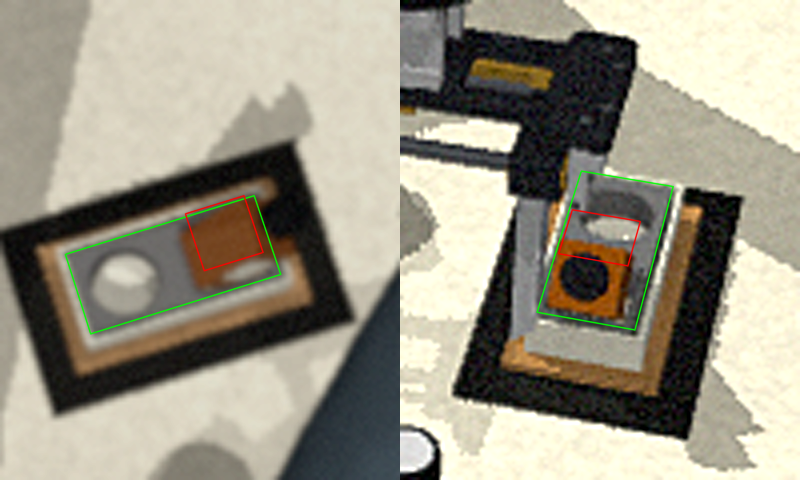

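The bottle is leaning towards −E: cap at top px (285,215) and scene px (582,277) in the overlay, foot in the well. I'll locate the cap across both views, then push it upright with closed fingers.

```bash
cat >> h.py <<'E'
def tri(pt,ps):
    """closest point of two rays, and their miss"""
    o1,d1=rays("top",[pt]); o2,d2=rays("scene",[ps]); d1=d1[0];d2=d2[0]
    t=np.linalg.lstsq(np.c_[d1,-d2],o2-o1,rcond=None)[0]; a,b=o1+t[0]*d1,o2+t[1]*d2
    return (a+b)/2,np.linalg.norm(a-b)
E
python3 - <<'E'
from h import *
px={}
for n in("top","scene"):
    u=project(n,[[.645,-.03,.05]])[0].astype(int); p=cv2.imread(f"pics/{n}6.png")
    px[n]=(np.array([285,215]) if n=="top" else np.array([182,277]))/4+u-[50,60]
P,m=tri(px["top"],px["scene"]); print(P.round(4),m)
d=P[:2]-(C-.031*E); print("E,N offset mm",d@E*1e3,d@N*1e3)
E
```

```text
[ 0.6556 -0.0757  0.0669] 0.0014895150511600784
E,N offset mm -36.31242785927856 -1.8781751195689802
```

```bash
python3 - <<'E'
from h import *
W=C-.031*E
for n in("scene","top"):
    p=cv2.imread(f"pics/{n}6.png"); P=cloud(n,np.load(f"{n}6.npy")); M=masks(n,p,P[...,2])
    hsv=M["hsv"]; u=project(n,[[.652,-.065,.055]])[0]
    g=np.hypot(*(np.indices(p.shape[:2])[::-1]-u[:,None,None]))<22
    for k,m in (("amber",(hsv[...,1]>120)&(hsv[...,0]<15)&g&(P[...,2]>.02)),("cap",(hsv[...,2]<45)&g&(P[...,2]>.045))):
        m=comp(m,u); q=P[m]; q=q[np.isfinite(q).all(1)]; q=np.c_[(q[:,:2]-W)@E,(q[:,:2]-W)@N,q[:,2]]*1e3
        med=np.median(q,0)
        for _ in range(3):
            _,s,v=np.linalg.svd(q-q.mean(0),full_matrices=False); r=(q-q.mean(0))@v[2]; q=q[abs(r)<max(2*r.std(),1)]
        nn=v[2]*np.sign(v[2][2]); print(n,k,m.sum(),len(q),"ctr E,N,z",q.mean(0).round(1),"normal",nn.round(2),"res",r.std().round(2),"min",q.min(0).round(),"max",q.max(0).round())
E
```

```text
Traceback (most recent call last):
IndexError: index 2 is out of bounds for axis 0 with size 1
```

```bash
python3 - <<'E'
from h import *
W=C-.031*E
for n in("scene","top"):
    p=cv2.imread(f"pics/{n}6.png"); P=cloud(n,np.load(f"{n}6.npy")); hsv=cv2.cvtColor(p,cv2.COLOR_BGR2HSV)
    Q=np.dstack([(P[...,:2]-W)@E,(P[...,:2]-W)@N,P[...,2]])*1e3
    near=(abs(Q[...,0]+25)<45)&(abs(Q[...,1])<26)
    for k,m in (("amber",(hsv[...,1]>120)&(hsv[...,0]<14)&near&(Q[...,2]>34)),("cap",(hsv[...,2]<45)&near&(Q[...,2]>45))):
        q=Q[m]; print(n,k,len(q)); 
        if len(q)<15: continue
        for _ in range(4):
            c=np.median(q,0) if _==0 else q.mean(0); _,s,v=np.linalg.svd(q-c,full_matrices=False); r=(q-c)@v[2]
            q=q[abs(r)<max(2*r.std(),1.5)]
        nn=v[2]*np.sign(v[2][2]); print("   n",len(q),"ctr E,N,z",q.mean(0).round(1),"normal",nn.round(2),"res",r.std().round(2),"5-95%",np.percentile(q,[5,95],axis=0).round().tolist())
E
```

```text
scene amber 51
   n 50 ctr E,N,z [-27.8   1.7  57.4] normal [-0.39  0.71  0.59] res 9.33 5-95% [[-45.0, -18.0, 39.0], [-8.0, 16.0, 75.0]]
scene cap 121
   n 120 ctr E,N,z [-39.    0.6  71.2] normal [-0.01  0.67  0.74] res 5.04 5-95% [[-48.0, -10.0, 60.0], [-23.0, 11.0, 80.0]]
top amber 298
   n 241 ctr E,N,z [-0.6 -2.5 56.7] normal [0.64 0.02 0.77] res 1.97 5-95% [[-19.0, -18.0, 40.0], [18.0, 13.0, 71.0]]
top cap 110
   n 101 ctr E,N,z [-33.7  -2.7  73.2] normal [-0.17 -0.27  0.95] res 3.59 5-95% [[-45.0, -12.0, 66.0], [-23.0, 8.0, 79.0]]
```

The top-view depth plane on the bottle's +E face gives a 50° lean, and the derived foot corner (E −2.6, z 12.7) and lengths are consistent. I'll grip it with the tool tilted to match, lift it, stand it on the bench, re-centre it both ways and retry.

```bash
cat >> h.py <<'E'
def tilt(deg):
    t=np.radians(deg); E3=np.r_[E,0]; N3=np.r_[N,0]; z=np.sin(t)*E3-np.cos(t)*np.array([0,0,1.])
    return R.from_matrix(np.c_[np.cross(N3,z),N3,z]).as_euler("xyz",degrees=True)
def wp(e,n,z,base=C-.031*E): return [*(base+e/1e3*E+n/1e3*N),z/1e3]
E
python3 - <<'E'
from h import *
a=np.array([-.766,.643])
f=lambda s:wp(8.6+a[0]*s,-2,26.2+a[1]*s)
print(tilt(0),tilt(50))
for s in (100,26): print(s,np.round(f(s),3),manip.ik(f(s),tilt(50)))
p=[.62,.19,.14]; print(manip.ik(p,[180,0,106.6]),manip.ik(p,[180,0,16.6]))
E
```

```text
[180.    0.  106.6] [180.  -50.  106.6]
100 [ 0.665 -0.106  0.09 ] [-31.43636391  44.66408021  70.47620759  31.86983464 104.03821984
 -51.39470409]
26 [ 0.648 -0.052  0.043] [-28.51458418  44.3895527   76.72045791  33.05237511  97.61864483
 -52.44103551]
[ 7.038113   17.38437327 92.31832644  0.         70.29730029 -9.561887  ] [ 7.03811300e+00  1.73843733e+01  9.23183264e+01 -2.54444375e-14
  7.02973003e+01  8.04381130e+01]
```

```bash
python3 - <<'E'
from h import *
a=np.array([-.766,.643]); f=lambda s:wp(8.6+a[0]*s,-2,26.2+a[1]*s)
manip.move_pose(f(100),tilt(50)); st("pre")
print(manip.move_straight(f(26),speed=.08,force_limit=6)); manip.sleep(.1); s=st("at")
manip.command_gripper(.2,25); manip.sleep(.1); st("grip")
q=f(26); manip.move_straight([q[0],q[1],.15],speed=.12); st("lift")
manip.move_straight([q[0],q[1],.15],tilt(0),speed=.15); st("upright")
E
```

```text
pre t 46.0 tcp [ 664.6 -105.6   90. ] rot [-179.9  -49.9  106.6] gap 94.2mm grip 0.0 F [ 0.6 -0.7  0.8]
False
at t 47.2 tcp [648.9 -52.4  43.4] rot [179.9 -50.  106.6] gap 94.0mm grip 0.0 F [0.2 1.4 0.2]
grip t 48.2 tcp [648.4 -51.8  42.9] rot [180.  -50.  106.6] gap 35.0mm grip 24.9 F [-0.4 -0.2  0.3]
lift t 49.2 tcp [647.8 -51.6 148.9] rot [-179.9  -50.1  106.5] gap 35.1mm grip 24.9 F [ 0.8 -1.  -0.9]
upright t 50.3 tcp [648.2 -52.1 149.5] rot [-1.800e+02 -1.000e-01  1.066e+02] gap 35.1mm grip 24.9 F [-0.4 -0.2 -0.5]
```

```bash
python3 - <<'E'
from h import *
x,y=.62,.19
manip.move_pose([x,y,.10],[180,0,106.6]); manip.sleep(.2); st("held")
print(manip.move_straight([x,y,.020],speed=.06,force_limit=3)); st("bench")
manip.command_gripper(.6); manip.sleep(.2); manip.command_gripper(1.)
manip.move_straight([x,y,.12],speed=.25); manip.sleep(.1)
O=snap("7"); st()
p,Z=O["top"]; m=comp(masks("top",p,Z-.011)["grey"],project("top",[[*C,.031]])[0]); print("insert",m.sum(),ll(rect("top",m,.031)[0]))
for n in O:
    p,Z=O[n]; q=cloud(n,np.load(f"{n}7.npy")); hsv=cv2.cvtColor(p,cv2.COLOR_BGR2HSV)
    near=np.hypot(q[...,0]-x,q[...,1]-y)<.06
    k=near&(hsv[...,2]<45)&(Z>.06)&(Z<.09); am=near&(hsv[...,1]>120)&(hsv[...,0]<14)
    for t,mm,h in(("cap",k,.073),("amber",am,.053)):
        if mm.sum()>8: print(n,t,mm.sum(),np.nanmedian(q[mm],0).round(4),ll(rect(n,comp(mm,np.argwhere(mm).mean(0)[::-1]),h)[0]))
E
```

```text
held t 51.4 tcp [620.8 188.6 100.5] rot [180.    0.  106.5] gap 34.8mm grip 24.9 F [-0.5 -1.  -0.3]
True
bench t 52.5 tcp [619.3 189.6  31.2] rot [-179.9    0.   106.6] gap 35.1mm grip 25.0 F [ 0.4 -0.7  1.5]
 t 54.7 tcp [618.6 189.8 117.7] rot [-1.795e+02 -1.000e-01  1.066e+02] gap 93.7mm grip 0.0 F [-0.4  0.4 -0.8]
insert 591 [638.6 -12.7 115.6  53.2 -73. ]
top amber 12 [0.6335 0.1775 0.0505] [631.1 174.7   0.    0.    0. ]
scene cap 85 [0.6223 0.1838 0.0696] [623.9 178.7  39.   20.1 -65.5]
scene amber 146 [0.6228 0.1739 0.0493] [611.8 217.6   0.    0.    0. ]
```

```bash
python3 - <<'E'
from h import *
x,y=.62,.188
manip.move_pose([x,y,.12],[180,0,16.6]); print(manip.move_straight([x,y,.025],force_limit=6))
manip.command_gripper(.2,6); manip.sleep(.2); s=st("squeeze"); manip.command_gripper(1.)
manip.move_straight([x,y,.12],speed=.25)
manip.command_gripper(.4); manip.move_pose([*C,.08],[180,0,16.6]); manip.sleep(.1)
print(manip.move_straight([*C,.018],speed=.12,force_limit=6)); manip.sleep(.2); st("web")
manip.command_gripper(0,5); manip.sleep(.2); st("pinch")
manip.command_gripper(.4); manip.sleep(.2); st("rel"); manip.move_straight([*C,.1],speed=.25); manip.command_gripper(1.)
manip.move_pose([x,y,.12],[180,0,106.6]); manip.sleep(.2); print(manip.move_straight([x,y,.023],force_limit=6)); manip.sleep(.2)
manip.command_gripper(.2,20); manip.sleep(.2); st("grip")
manip.move_straight([x,y,.12],speed=.2); snap("8")
E
```

```text
False
squeeze t 58.0 tcp [619.9 188.1  25. ] rot [-180.     0.    16.6] gap 35.0mm grip 6.0 F [-1.1  0.9 -0.5]
False
web t 62.3 tcp [639.1 -10.9  19.2] rot [ 1.799e+02 -1.000e-01  1.660e+01] gap 37.8mm grip 0.0 F [-0.3 -0.1 -0.6]
pinch t 62.9 tcp [638.5 -10.8  18.4] rot [180.   -0.   16.6] gap 23.6mm grip 4.6 F [-0.1 -0.4  2.9]
rel t 63.5 tcp [638.2 -10.7  17.9] rot [-180.     0.    16.6] gap 37.6mm grip 0.0 F [ 0.1 -0.3  0.8]
False
grip t 68.5 tcp [620. 188.  23.] rot [-180.    -0.   106.6] gap 35.0mm grip 20.0 F [ 0.1  1.  -0.8]
```

```bash
python3 - <<'E'
from h import *
W=C-.031*E
manip.move_pose([*W,.075],[180,0,106.6]); manip.sleep(.3); st("over")
print(search(W,.062,.0345,[(0,0)],lim=4)); manip.sleep(.2); st()
E
```

```text
over t 70.5 tcp [647.2 -39.3  75.3] rot [180.    0.  106.7] gap 35.2mm grip 20.0 F [ 0.8  0.2 -0.9]
(0, 0) True z 51.7 dF E -0.3 N -1.7 z 0.2 T [-0.14  0.06 -0.03]
None
 t 71.5 tcp [647.  -40.4  52.1] rot [-180.    -0.   106.6] gap 35.2mm grip 19.9 F [-0.5  0.9 -1.8]
```

```bash
python3 - <<'E'
from h import *
W=C-.031*E
print(search(W,.060,.0345,[(0,-2),(0,-3.2)],lim=5)); manip.sleep(.2); st()
E
```

```text
(0, -2) True z 33.5 dF E -0.3 N 0.2 z 5.4 T [-0.03  0.02  0.01]
[ 0.64513969 -0.04097938]
 t 72.7 tcp [644.4 -40.8  33.5] rot [-180.    -0.   106.6] gap 35.0mm grip 20.0 F [0.8 0.3 4.5]
```

Bottle is fully down (tcp z 33.5, expected 34). It needed a −2 mm offset in N, which I'll reuse. Now the jar.

```bash
python3 - <<'E'
from h import *
xy=C-.031*E-.002*N
manip.command_gripper(.55); manip.sleep(.15); st("rel"); manip.move_straight([*xy,.15],speed=.3)
j=[.6312,-.2065]
manip.move_pose([*j,.10],[180,0,16.6]); print(manip.move_straight([*j,.022],speed=.2,force_limit=6))
manip.command_gripper(.2,5); st("sq"); manip.command_gripper(.55)
manip.move_straight([*j,.065],speed=.3); manip.move_pose([*j,.065],[180,0,106.6]); manip.move_straight([*j,.022],speed=.2,force_limit=6); manip.sleep(.15)
manip.command_gripper(.2,20); st("grip"); manip.move_straight([*j,.13],speed=.25)
B=C+.031*E-.002*N
manip.move_pose([*B,.10],[180,0,106.6]); manip.sleep(.2)
r=search(B,.062,.0335,[(0,0)],lim=5); print(r); manip.sleep(.1); st()
snap("9")
E
```

```text
rel t 73.3 tcp [643.6 -40.6  32.9] rot [-1.799e+02 -1.000e-01  1.066e+02] gap 51.9mm grip 0.0 F [-0.1  0.6 -0.5]
False
sq t 76.0 tcp [ 632.2 -206.7   23.6] rot [ 1.799e+02 -1.000e-01  1.660e+01] gap 35.2mm grip 5.0 F [-0.5  2.2  4.8]
grip t 79.1 tcp [ 631.7 -206.7   22.8] rot [180.    0.  106.6] gap 34.4mm grip 20.0 F [-0.3  0.3  2.4]
(0, 0) True z 46.3 dF E 0.2 N 0.9 z 2.9 T [-0.02 -0.06  0.02]
None
 t 82.2 tcp [628.1  18.5  46.4] rot [179.9   0.  106.6] gap 34.6mm grip 20.0 F [0.7 0.2 0.8]
```

```bash
python3 - <<'E'
from h import *
B=C+.031*E-.002*N
print(search(B,.050,.0335,[(0,1.)],lim=6)); manip.sleep(.1); st()
E
```

```text
(0, 1.0) True z 45.6 dF E 1.2 N 0.3 z 3.6 T [-0.06  0.03  0.01]
None
 t 83.1 tcp [629.   18.8  45.7] rot [179.9   0.  106.6] gap 34.2mm grip 20.0 F [0.8 1.  1.9]
```

```bash
python3 - <<'E'
from h import *
B=C+.031*E-.002*N
print(search(B,.050,.0335,[(1.5,1.)],lim=6)); manip.sleep(.1); st(); snap("10")
n="scene";u,v=project(n,[[.633,0.0,.05]])[0].astype(int); f=9
cv2.imwrite("pics/z10.png",cv2.convertScaleAbs(cv2.resize(cv2.imread("pics/scene10.png")[v-30:v+30,u-40:u+40],None,fx=f,fy=f,interpolation=cv2.INTER_CUBIC),alpha=1.8))
E
```

```text
(1.5, 1.0) True z 44.7 dF E 0.5 N 0.9 z 2.7 T [-0.07 -0.04  0.02]
None
 t 83.8 tcp [628.5  20.1  44.8] rot [179.9   0.  106.6] gap 34.3mm grip 20.0 F [ 0.1 -0.   1.5]
```

View pics/z10.png

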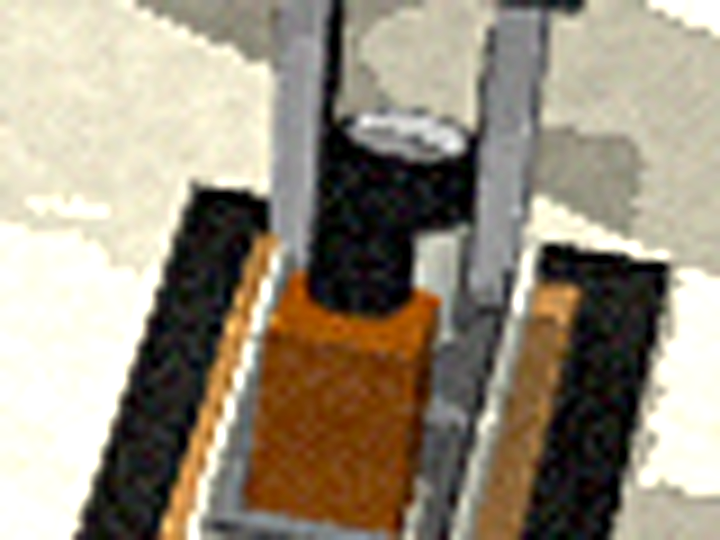

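Bottle is upright in its well. The jar (top ellipse ~125×55 px) has tipped about 14° away from the camera, towards +E. I'll lift it, tilt the tool 14° to compensate and reinsert.

```bash
python3 - <<'E'
from h import *
B=C+.031*E-.0013*N
def T(pz,e=0): return wp(e+19*np.sin(np.radians(14)),0,pz-19*np.cos(np.radians(14)),B)
manip.move_straight([*B,.066],speed=.1); manip.move_straight(T(84),tilt(14),speed=.1); manip.sleep(.2); st()
for e in (0,1.5,-1.5):
    manip.move_straight(T(80,e),speed=.08); f0=manip.observe()["force"]
    r=manip.move_straight(T(52.5,e),speed=.05,force_limit=5); s=manip.observe(); d=s["force"]-f0
    pz=s["tcp_pos"][2]*1e3+19*np.cos(np.radians(14)); print(e,r,"pivot z %.1f"%pz,"dF E %.1f N %.1f z %.1f"%(d[:2]@E,d[:2]@N,d[2]))
    if pz<58: break
st(); snap("11")
E
```

```text
t 84.9 tcp [626.4  24.1  65.5] rot [-180.   -14.   106.7] gap 34.6mm grip 20.0 F [ 0.7 -0.6 -0.6]
0 True pivot z 64.2 dF E -1.7 N 0.8 z 2.9
1.5 True pivot z 62.2 dF E 0.8 N 0.5 z 3.1
-1.5 True pivot z 61.5 dF E 0.5 N 2.1 z 3.4
 t 87.0 tcp [627.2  22.   43.1] rot [180.  -14.1 106.6] gap 34.7mm grip 20.0 F [1.  0.8 1.3]
```

```bash
python3 - <<'E'
from h import *
for t in("10","11"):
  for n in("scene",):
    p=cv2.imread(f"pics/{n}{t}.png"); P=cloud(n,np.load(f"{n}{t}.npy")); B=C+.031*E
    Q=np.dstack([(P[...,:2]-B)@E,(P[...,:2]-B)@N,P[...,2]])*1e3
    m=(abs(Q[...,0])<35)&(abs(Q[...,1])<14)&(Q[...,2]>55)&(Q[...,2]<95)&(p.min(2)>60)
    m=comp(m,project(n,[[*B,.07]])[0]); q=Q[m]
    _,_,v=np.linalg.svd(q-np.median(q,0)); nn=v[2]*np.sign(v[2][2]); v_,u_=np.nonzero(m)
    print(t,m.sum(),np.median(q,0).round(1),nn.round(2),"rows",v_.min(),v_.max(),"cols",u_.min(),u_.max(),"ell",[np.round(x,1) for x in cv2.fitEllipse(np.c_[u_,v_].astype(np.float32))])
E
```

```text
10 51 [ 3.9 -0.2 77.2] [0.33 0.04 0.94] rows 231 236 cols 377 389 ell [array([382.9, 233.4]), array([ 4.2, 11.2]), np.float64(103.9)]
11 73 [-0.2  0.  78. ] [0.19 0.02 0.98] rows 231 237 cols 376 388 ell [array([382.3, 233.7]), array([ 5.7, 11.3]), np.float64(98.2)]
```

```bash
python3 - <<'E'
from h import *
B=C+.031*E; n="scene"
for t in("3","9","10","11"):
    p=cv2.imread(f"pics/{n}{t}.png"); P=cloud(n,np.load(f"{n}{t}.npy")); c=B
    if t=="3": c=np.array([.6315,-.2066])
    Q=np.dstack([(P[...,:2]-c)@E,(P[...,:2]-c)@N,P[...,2]])*1e3; zc=50 if t=="3" else 78
    m=(abs(Q[...,0])<35)&(abs(Q[...,1])<(25 if t=="3" else 14))&(abs(Q[...,2]-zc)<20)&(p.min(2)>60)
    m=comp(m,project(n,[[*c,zc/1e3]])[0]); q=Q[m]
    q=q[abs(q[:,2]-np.median(q[:,2]))<8]
    _,_,v=np.linalg.svd(q-np.median(q,0)); nn=v[2]*np.sign(v[2][2])
    print(t,m.sum(),np.median(q,0).round(1),nn.round(2))
E
```

```text
3 131 [-0.9  0.  49.2] [ 0.05 -0.04  1.  ]
9 54 [-0.4 -1.6 78.1] [0.31 0.01 0.95]
10 51 [ 3.9 -0.2 77.2] [0.33 0.04 0.94]
11 73 [-0.2  0.  78. ] [0.19 0.02 0.98]
```

The jar's foot (77 mm) clipped the standing bottle's cap (84 mm) on the way over, which tipped it. I'll re-stand it on the bench on the clear +y side, regrip it square and insert from that side.

```bash
python3 - <<'E'
from h import *
B0=C+.031*E; x,y=.60,.15
s=manip.observe()["tcp_pos"]; manip.move_straight([s[0],s[1],.085],speed=.25)
manip.move_straight([x,y,.075],tilt(22),speed=.25); 
print(manip.move_straight([x,y,.012],speed=.06,force_limit=3)); st("bench")
manip.command_gripper(.6); manip.sleep(.15); manip.move_straight([x,y,.085],speed=.3)
x,y=np.array([x,y])-.006*E
manip.move_pose([x,y,.065],[180,0,16.6]); manip.command_gripper(.8); print(manip.move_straight([x,y,.022],speed=.2,force_limit=6))
manip.command_gripper(.2,5); st("sq"); manip.command_gripper(.55)
manip.move_straight([x,y,.07],speed=.3); manip.move_pose([x,y,.07],[180,0,106.6]); manip.move_straight([x,y,.022],speed=.2,force_limit=6); manip.sleep(.15)
manip.command_gripper(.2,20); st("grip"); manip.move_straight([x,y,.075],speed=.25)
manip.snapshot; B=B0-.0015*N
manip.move_straight([*B,.065],speed=.15); manip.sleep(.2)
r=search(B,.062,.0335,[(0,0)],lim=4); print(r); st()
snap("12")
E
```

```text
True
bench t 89.1 tcp [599.  150.2  14.4] rot [-179.8  -22.1  106.5] gap 34.5mm grip 20.0 F [-2.1 -1.   4.1]
False
sq t 93.4 tcp [602.  144.2  22.3] rot [180.   -0.   16.6] gap 34.7mm grip 5.0 F [-0.7 -1.1  1.9]
grip t 96.5 tcp [602.1 144.2  22.8] rot [180.    0.  106.6] gap 34.6mm grip 20.0 F [-2.3 -0.4  4.7]
(0, 0) True z 48.7 dF E -0.2 N 0.4 z -0.7 T [0.   0.07 0.02]
None
 t 98.9 tcp [627.   19.   48.7] rot [-1.799e+02 -1.000e-01  1.066e+02] gap 34.3mm grip 20.0 F [ 0.3  0.  -1.5]
```

```bash
python3 - <<'E'
from h import *
B=C+.031*E-.0015*N
for k in range(2):
    r=manip.move_straight([*B,.0335],speed=.05,force_limit=7); s=st(str(r))
    if s["tcp_pos"][2]<.0375: break
E
```

```text
True t 99.3 tcp [627.3  18.5  33.1] rot [-179.9   -0.   106.6] gap 34.8mm grip 20.0 F [-0.7 -1.2  3. ]
```

Jar is down (tcp z 33.1). I'll release it and go for the lid.

```bash
python3 - <<'E'
from h import *
B=C+.031*E-.0015*N
manip.command_gripper(.55); manip.sleep(.35); manip.move_straight([*B,.15],speed=.3); manip.command_gripper(1.)
L=[.461,-.2943]
manip.move_pose([*L,.13],[180,0,67.9]); O=snap("13"); st()
p,Z=O["scene"]; P=cloud("scene",np.load("scene13.npy"))
for nm,c,h in(("bottle cap",C-.031*E-.002*N,84),("jar",C+.031*E-.0015*N,61)):
    Q=np.dstack([(P[...,:2]-c)@E,(P[...,:2]-c)@N,P[...,2]])*1e3; m=(np.hypot(Q[...,0],Q[...,1])<(9 if h>80 else 14))&(abs(Q[...,2]-h)<15)
    print(nm,m.sum(),"top z",np.percentile(Q[m][:,2],[20,50,80]).round(1))
print(manip.move_straight([*L,.03],speed=.2,force_limit=6)); manip.command_gripper(.5,15); st("grip")
E
```

```text
t 103.0 tcp [ 461.7 -293.5  130.1] rot [180.  -0.  68.] gap 93.8mm grip 0.0 F [ 0.  -0.7  0.7]
bottle cap 43 top z [81.3 82.8 83.7]
jar 86 top z [58.8 60.1 61.5]
False
grip t 104.1 tcp [ 461.3 -294.7   30.9] rot [180.    0.   67.9] gap 69.7mm grip 15.0 F [-2.5  1.2  5.7]
```

Bottle top is at 83 mm and jar top at 60 mm, so both are fully home. Lid is gripped at 69.7 mm.

```bash
python3 - <<'E'
from h import *
b=np.array([.6385,-.0106])
manip.move_straight([.461,-.2943,.15],speed=.25); manip.move_pose([*b,.15],[180,0,106.6]); manip.sleep(.2); st("over")
snap("14")
print(manip.move_straight([*b,.076],speed=.12,force_limit=5)); st("above rim")
print(manip.move_straight([*b,.039],speed=.06,force_limit=5)); st("in")
E
```

```text
over t 106.2 tcp [638.3 -11.8 150.1] rot [180.    0.  106.5] gap 69.7mm grip 15.0 F [-0.9  0.6 -1.8]
False
above rim t 107.1 tcp [639.1 -10.7  76.7] rot [179.9   0.  106.6] gap 69.9mm grip 15.0 F [ 0.7 -0.4 -1. ]
True
in t 107.7 tcp [637.4 -10.5  39.3] rot [-1.799e+02 -1.000e-01  1.066e+02] gap 69.8mm grip 15.0 F [ 0.2 -0.2  1.7]
```

```bash
python3 - <<'E'
from h import *
manip.command_gripper(1.); manip.sleep(.2); manip.move_straight([.6385,-.0106,.16],speed=.25)
manip.move_pose([.50,.28,.2],[180,0,106.6]); O=snap("15"); st()
for n in O:
    p,Z=O[n]; m=comp(abs(Z-.088)<.007,project(n,[[.6385,-.0106,.089]])[0]); print(n,m.sum(),ll(rect(n,m,.089)[0]),"z",np.nanpercentile(Z[m],[10,50,90]).round(4))
overlay("15",[(box(.6385,-.0106,-73.4,.136,.07,.089),(0,255,0)),(box(.6385,-.0106,-73.4,.136,.07,.009),(0,0,255))],[.64,-.01,.05],50,60,4,"pics/o15.png")
E
```

```text
t 110.4 tcp [500.7 279.  199.6] rot [-180.     0.   106.5] gap 93.8mm grip 0.0 F [ 0.2 -0.4  0.5]
top 1905 [636.3 -11.1 134.2  72.8 -73.4] z [0.0853 0.0879 0.0905]
scene 1578 [640.6 -16.6 145.1  71.  -73.6] z [0.0854 0.0877 0.0899]
```

View pics/o15.png

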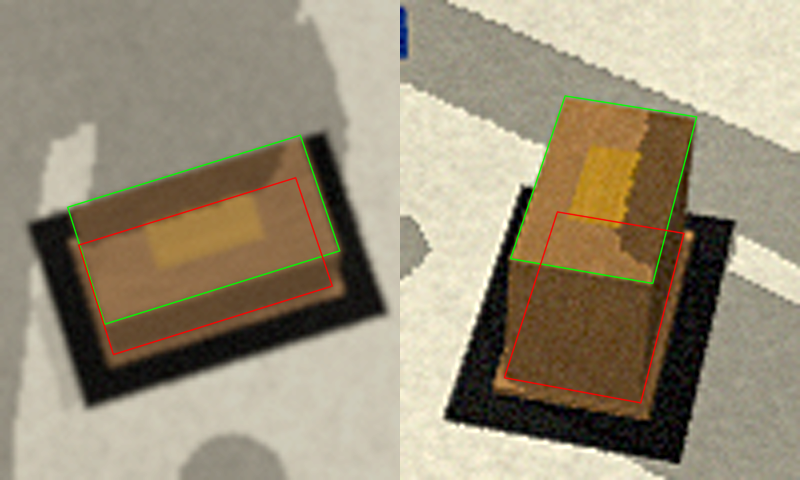

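The lid sits level on the plinth, its top at 88–89 mm, matching the outlines in both views. Handing in.

```bash
python3 -c "
from station import manip
print(manip.job_done())"
```

```text
the job is handed in; nothing more can be done
None
```

The gift set is packed and handed in at about 110 s of the 128 s: insert, bottle and jar read as fully down and the lid sits level on the plinth, but the bottle and jar each tipped on the way in and had to be re-stood first, and the judge returned no verdict.

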